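# This one goes back there: point out an ammonite and its place in the drawer

### The job

Show your colleague which fossil goes back into the drawer and where, by pointing only: bring the fingertips to just above the middle of the ammonite that lies in a card tray on the brown folder and keep them there for two seconds, then do the same just above the empty compartment of the wooden drawer, where the removal slip lies. Touch and move nothing at all, and do not dip the fingertips low over any other fossil, so that nobody mistakes which is meant. Then finish with the hand raised well clear, some 25 cm above the trolley top.

Things in the scene. Friction and masses are not known exactly. Their poses are not given: they have to be found in the camera images.
- ammonite_top (a point): The ammonite: a flat coiled fossil like a ram's horn, grey-brown stone, about 72 mm across and 15 mm thick, the largest ammonite here, lying flat in one of the three white card trays on the brown folder. The point is the middle of its upper face; z is up.
- urchin_top (a point): Fossil sea urchin: a round stone dome 61 mm across and 33 mm high with five dotted rays, in another of the card trays. The point is its summit.
- belemnite_top (a point): Belemnite: a bullet-shaped stone rod 84 mm long and 16 mm thick, lying in another of the card trays. The point is on its upper side, half-way along.
- slip: Removal slip: a cream paper card with ruled lines, 36 x 54 mm and 1.6 mm thick, lying on the floor of the only empty compartment of the wooden drawer, within 3 mm of the middle of that compartment. Origin at its middle, on its underside; z is up.
- drawer: Shallow wooden collection drawer standing on the trolley top beside the folder (either side), 178 mm along its x, 264 mm along its y, 36 mm high, with 6 mm walls and floor: two rows (along x) of three (along y) open compartments, each about 80 x 80 mm, centred at x = -43 or 43 mm, y = -86, 0 or 86 mm. Five hold a small ammonite, one holds only the slip. Origin at the centre of its underside. A brass label frame and knob are on its -x side.
- folder: Brown card folder lying on the trolley top, 240 mm along its x, 350 mm along its y, 4 mm thick; the three card trays stand on it. Origin at the centre of its underside. Farther out, an open laptop (screen up to 0.22 m high) stands to the robot's left beyond y = 0.45 m and a 70 mm high box of gloves to its right beyond y = -0.45 m.
- card_tray1: White open card tray on the folder, 100 x 100 mm and 24 mm high, walls 2.5 mm, holding one of the three fossils (which one varies). Loose. Origin at the centre of its underside.
- card_tray2: White open card tray on the folder, 100 x 100 mm and 24 mm high, walls 2.5 mm, holding one of the three fossils (which one varies). Loose. Origin at the centre of its underside.
- card_tray3: White open card tray on the folder, 100 x 100 mm and 24 mm high, walls 2.5 mm, holding one of the three fossils (which one varies). Loose. Origin at the centre of its underside.
- stored1_top (a point): A smaller ammonite, about 47 mm across and 10 mm thick, lying in a compartment of the drawer. The point is the middle of its upper face.
- stored2_top (a point): A smaller ammonite, about 59 mm across and 12 mm thick, lying in a compartment of the drawer. The point is the middle of its upper face.
- stored3_top (a point): A smaller ammonite, about 50 mm across and 10 mm thick, lying in a compartment of the drawer. The point is the middle of its upper face.
- stored4_top (a point): A smaller ammonite, about 55 mm across and 12 mm thick, lying in a compartment of the drawer. The point is the middle of its upper face.
- stored5_top (a point): A smaller ammonite, about 43 mm across and 9 mm thick, lying in a compartment of the drawer. The point is the middle of its upper face.
- magnifier: Hand lens lying on the trolley top beyond the work: a 54 mm round lens, 9 mm thick, with a black handle reaching 115 mm towards its -x. Origin under the middle of the lens.
- calipers: Digital calipers lying on the trolley top beyond the work, 200 mm long along its x, 12 mm high. Origin near the display, on the underside.
- brush: Soft dusting brush lying on the trolley top beyond the work, lying along its x, under 30 mm high. Origin on its underside.
Not all that is in view belongs to the job. Leave any yellow look-alike of the part that bears ammonite_top alone.

How it is judged:
By the outcome, as a careful person would: the job done as asked, in the order asked, and still so for the second after the job is handed in, with the robot touching nothing.
It also fails if it takes over 48 s, if anything falls off the work surface, if the arm or the gripper's body presses on something with over 40 N, if the wrist force passes 120 N, or if a joint passes its speed limit or range.

### The arm

A 7-joint arm with a two-finger parallel gripper is mounted at the origin on the work surface. World frame = base frame: x ahead of the robot, y to its left, z up, the work surface at z = 0. Lengths are in m, angles in degrees, forces in N, time in s.
With the tool pointing down it reaches from about 0.425 to 0.925 m from the base axis. Payload 6.8 kg.
Tool frame: the origin (TCP) lies at the very end of the fingers, on their centre line; the grasp point (between the pads) lies 19 mm behind it (arm.grip_point_offset is the distance from the TCP to the grasp point, in m); z points along the fingers, y is the line along which they close (so a half turn about z gives the same grasp; the last joint's range is limited). The gripper opens to 85 mm and grips with 20 to 120 N. Pads are 22 mm wide; open, the fingers measure 114 mm over their backs; the gripper's body (76 mm by 85 mm) begins 54 mm behind the grasp point. The pads swing forward as they close: fully open they stand 13 mm farther back than shut.
Start: joints at [-78.673, 27.33, 1.283, 89.118, -0.659, 63.558, -4.761], TCP at [0.203, 0.644, 0.202] pointing down, gripper open.
Joint ranges: [-169.35, 169.35], [-19.33, 120.38], [-80.79, 83.38], [13.8, 139.57], [-78.32, 258.32], [9.67, 109.79], [-169.56, 169.56]. Speed limits (degrees/s): [136.94, 136.94, 180, 180, 180, 180, 180].

### API

Orientations are given as [roll, pitch, yaw] about the fixed x, y, z axes, in that order (R = Rz(yaw) Ry(pitch) Rx(roll)).
In Python, from bench import arm, imaging gives the robot as it stands.
- The arm moves only by the tool apply_moves, never from a script. Its argument "deltas" is a list of rows, each an object with "hand": the finger opening in cm, from 0 to 8.54; "xyz": the shift along the tool's x, y, z in cm, a list of three; "spin": the turn about the tool's z in degrees. A call has 1 to 10 rows; each row is the pose to reach, as a shift and turn from the pose commanded when the call began, along the tool's axes at that moment; what a row does not reach only later rows make up. A row lasts 1/8 s, in which the tool goes at most 62.5 mm and 10.7 degrees, less where a joint would pass 70% of its speed; a pose out of reach is approached as far as the arm can. A call with a gripper value outside its range is refused whole. The fingers move at their own pace and stop on an object; "squeeze" is the grip in N (left out, the last holds). Time passes only in rows, so rows that repeat a pose let the fingers close. It gives the time, the measured TCP pose, the force, the opening and the grip force at its end, in the units of the state.
- arm.get_state(): the state, without advancing time (a new reading comes with each control period).
- imaging.grab_frame(name): name is "scene" or "top" or "wrist"; returns a dict with "color" (420x560x3 uint8, red, green, blue), "K" (3x3 intrinsics, pixels), "rvec" (rotation vector, rad) and "tvec" (3), from world to camera coordinates, as OpenCV has them. Camera axes: x right, y down, z forward; pixel columns grow to the right and rows downward; lengths in m; the calibration is good to about 2 mm. A picture is of the moment at which its call begins. There is no depth.
- arm.hand_in(): hands the job in; it is judged then, once.
The state is a dict: "time": time; "q": joint angles; "qd": joint speeds; "joint_efforts": joint torques, N m; "position": TCP position; "orientation": TCP orientation; "contact_force": force on the tool from outside, world axes, zero at the start; "wrist_torque": the same for the moment, N m; "grip_width": finger opening in m; "gripper_force": force on a finger pad.
Only numpy, scipy, OpenCV 4.12 (cv2) and the standard library are available. Lean on these libraries where they do the work, as an engineer would, in place of code of your own. Each camera call takes 0.05 s, during which the arm holds its last target. There are 200 camera calls.

## Working session

There is one attempt and no reset: what is moved stays moved. The work goes in short steps, Python scripts to look and compute and a tool call to move; the robot and the scene stay as the last step left them, time stands still between calls to the robot, and variables do not carry over. Pictures are saved under pics/ and viewed, at most 10 in all, crops included, and the job is handed in when it is done.

Besides the shell and the picture viewer there is one more tool, called after "Call:" as name(argument=value, ...) on one line, values as JSON. apply_moves: Moves the arm, as the interface text tells. Its arguments: {"type":"object","properties":{"deltas":{"type":"array","items":{"type":"object","properties":{"hand":{"type":"number"},"xyz":{"type":"array","items":{"type":"number"}},"spin":{"type":"number"}}}},"squeeze":{"type":"number"}},"required":["deltas"]}

```bash
mkdir -p pics; cat > h.py <<'E'
import numpy as np, cv2
from bench import arm, imaging
def grab(n,save=None):
    f=imaging.grab_frame(n)
    if save: cv2.imwrite('pics/'+save,cv2.cvtColor(f['color'],cv2.COLOR_RGB2BGR))
    np.savez('pics/'+n+'.npz',**f)
    return f
def ray(f,u,v,z):
    R=cv2.Rodrigues(np.array(f['rvec'],float))[0];t=np.array(f['tvec'],float).ravel()
    c=-R.T@t; d=R.T@np.linalg.inv(f['K'])@np.array([u,v,1.])
    return c+d*(z-c[2])/d[2]
def proj(f,P): return cv2.projectPoints(np.array(P,float).reshape(-1,3),np.array(f['rvec'],float),np.array(f['tvec'],float),np.array(f['K'],float),None)[0].reshape(-1,2)
E
python3 - <<'E'
from h import *
a=grab('top');b=grab('scene')
im=np.hstack([cv2.resize(x['color'],(400,300)) for x in(a,b)])
cv2.imwrite('pics/t.png',cv2.resize(a['color'][:,:,::-1],(800,600),interpolation=cv2.INTER_CUBIC))
cv2.imwrite('pics/s.png',b['color'][:,:,::-1])
s=arm.get_state();print(s['time'],s['position'],s['orientation'],s['grip_width'])
E
```

```text
0.1 [0.20303231 0.6431358  0.2010254 ] [-1.79906422e+02  6.06362660e-03  1.62481559e+02] 0.08526092796659866
```

View pics/t.png

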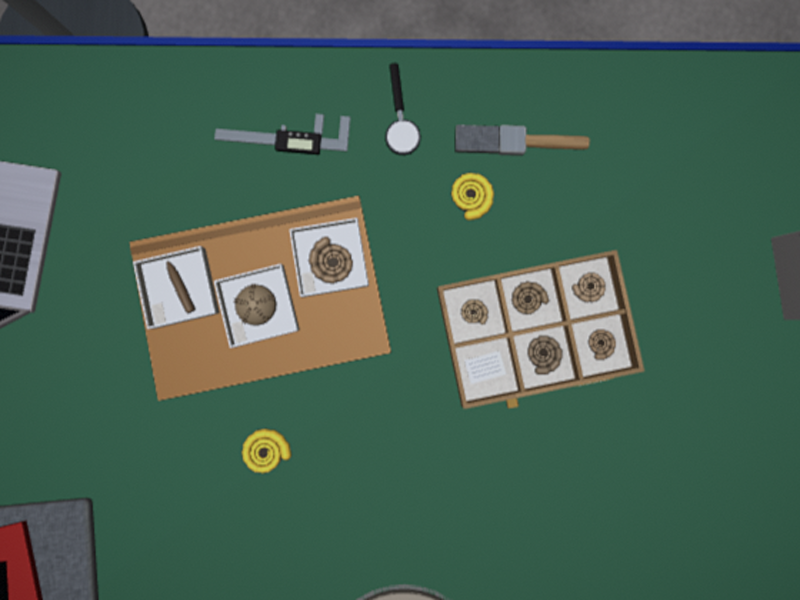

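View pics/s.png

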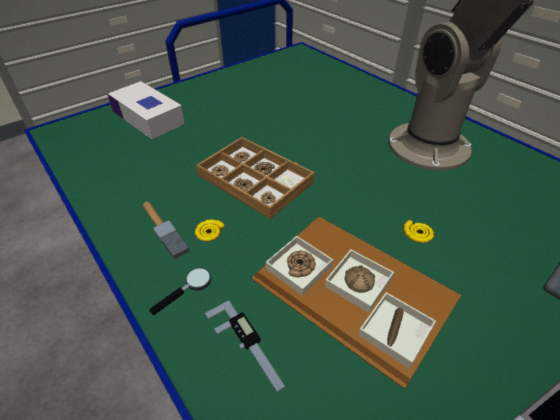

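The top view (enlarged ×1.43) shows:
- **Card trays:** belemnite (180,287), urchin (256,305), ammonite (331,260).
- **Yellow look-alikes:** (472,195) and (265,451), to be left alone.
- **Drawer ammonites:** five small ones at (474,312), (529,298), (590,287), (545,354) and (601,343).
- **Slip:** (486,367), in the empty compartment.

The target is the coiled grey-brown fossil at (331,260), because it lies in a card tray on the folder.

```bash
python3 - <<'E'
from h import *
fs={n:dict(np.load(f'pics/{n}.npz')) for n in('top','scene')}
def blob(f,u,v,r,fn):
    hsv=cv2.cvtColor(f['color'],cv2.COLOR_RGB2HSV); m=fn(hsv).astype(np.uint8)
    k=np.zeros_like(m); cv2.circle(k,(u,v),r,1,-1); m=m&k
    m=cv2.morphologyEx(m,cv2.MORPH_OPEN,np.ones((2,2),np.uint8))
    c=max(cv2.findContours(m,0,2)[0],key=cv2.contourArea); return c
dark=lambda h:(h[...,2]<170)&(h[...,1]>40)
zA=.004+.0025+.015
crops=[]
for n,(u,v,r) in {'top':(232,182,22),'scene':(301,263,20)}.items():
    f=fs[n]; c=blob(f,u,v,r,dark); (x,y),R=cv2.minEnclosingCircle(c)
    M=cv2.moments(c); cx,cy=M['m10']/M['m00'],M['m01']/M['m00']
    p=ray(f,x,y,zA);print(n,'amm',(x,y),R,p,'centroid',(cx,cy),ray(f,cx,cy,zA), 'diam',2*np.linalg.norm(ray(f,x+R,y,zA)-p))
    g=f['color'][:,:,::-1].copy(); crops.append(cv2.resize(g[v-35:v+35,u-35:u+35],(400,400),interpolation=cv2.INTER_CUBIC))
f=fs['top']
# slip: compartment corners by hand from view (x0.7): inner walls of compartment, drawer rim z=.036
dr=np.array([[440,288],[617,252],[643,370],[464,406]])*.7
P=np.array([ray(f,*d,.036) for d in dr]);print(P,np.linalg.norm(np.diff(P,axis=0),axis=1))
print('slip',ray(f,486*.7,367*.7,.0076)); c=P.mean(0); ex=(P[0]+P[1]-P[2]-P[3]);ex/=np.linalg.norm(ex);ey=(P[0]+P[3]-P[1]-P[2]);ey/=np.linalg.norm(ey)
print('comp',c-.043*ex+.086*ey)
g=f['color'][:,:,::-1];crops.append(cv2.resize(g[222:292,305:375],(400,400),interpolation=cv2.INTER_CUBIC))
cv2.imwrite('pics/c.png',cv2.resize(np.hstack(crops),(798,266)))
for n in fs: print(n,proj(fs[n],[c-.043*ex+.086*ey]*np.array([1,1,0])+[0,0,.0076]))
E
```

```text
top amm (232.28152465820312, 182.2882843017578) 15.876607894897461 [0.59222102 0.1075714  0.0215    ] centroid (231.68069896743447, 183.63383637807783) [0.58938477 0.10878775 0.0215    ] diam 0.06639244264563429
scene amm (301.3125, 265.34375) 14.873425483703613 [0.59859277 0.12367261 0.0215    ] centroid (301.413153961136, 264.38714499252615) [0.59678953 0.12187334 0.0215    ] diam 0.062167175564544895
[[ 0.55203742 -0.05000929  0.036     ]
 [ 0.60607366 -0.30569644  0.036     ]
 [ 0.43682159 -0.34054215  0.036     ]
 [ 0.38419883 -0.08470973  0.036     ]] [0.26133472 0.17280187 0.2611884 ]
slip [ 0.43771198 -0.12009862  0.0076    ]
comp [ 0.43511516 -0.11973859  0.036     ]
top [[340.03039415 258.14021312]]
scene [[288.74920062 181.27738097]]
```

View pics/c.png

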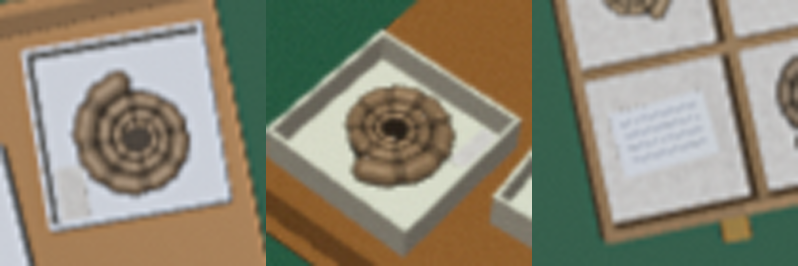

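The crop confirms the ammonite coil in its tray: its hole is at top (233,183.6) and scene (300,261.7). It also confirms the slip alone in its compartment. The two views disagree about the ammonite at the assumed height, so I'll triangulate it.

```bash
python3 - <<'E'
from h import *
fs={n:dict(np.load(f'pics/{n}.npz')) for n in('top','scene')}
def tri(a,b):
    L=[]
    for n in('top','scene'):
        f=fs[n];R=cv2.Rodrigues(f['rvec'])[0];L.append(f['K']@np.c_[R,f['tvec'].ravel()])
    X=cv2.triangulatePoints(L[0],L[1],np.array(a,float).reshape(2,1),np.array(b,float).reshape(2,1)).ravel();X=X[:3]/X[3]
    return X, proj(fs['top'],X)[0]-a, proj(fs['scene'],X)[0]-b
T=lambda x,y:(197+x/3.8,147+y/3.8)
S=lambda x,y:(266+(x-266)/3.8,228+y/3.8)
print('hole',tri(T(137,139),S(396,128)))
# tray rim corners: crop top (22,55),(200,22),(232,200),(50,230); scene (382,33),(520,120),(403,252),(266,128)
tt=[(22,55),(200,22),(232,200),(50,230)]
ss=[(403,246),(266,128),(382,33),(520,120)]
ss=[(403,240),(266,128),(382,33),(520,120)]
for a in range(4):
    print(a,[np.round(tri(T(*tt[a]),S(*ss[(a+k)%4]))[0],3) for k in range(4)])
for n,p in(('top',T),): print([np.round(ray(fs['top'],*T(*q),.028),3) for q in tt])
for n in fs:
    R=cv2.Rodrigues(fs[n]['rvec'])[0];print(n,-R.T@fs[n]['tvec'].ravel())
E
```

```text
hole (array([0.58967343, 0.10782069, 0.01133733]), array([-0.39349388,  0.41606375]), array([-0.68753416, -0.04109923]))
0 [array([0.636, 0.171, 0.016]), array([0.652, 0.139, 0.09 ]), array([0.622, 0.144, 0.143]), array([0.607, 0.174, 0.101])]
1 [array([0.654, 0.072, 0.025]), array([0.623, 0.085, 0.101]), array([0.612, 0.119, 0.072]), array([ 0.641,  0.106, -0.041])]
2 [array([0.555, 0.054, 0.021]), array([ 0.535,  0.088, -0.032]), array([ 0.56 ,  0.07 , -0.165]), array([ 0.586,  0.04 , -0.059])]
3 [array([0.538, 0.153, 0.024]), array([ 0.567,  0.149, -0.069]), array([0.594, 0.119, 0.038]), array([0.562, 0.123, 0.088])]
[array([0.635, 0.169, 0.028]), array([0.654, 0.072, 0.028]), array([0.556, 0.053, 0.028]), array([0.539, 0.152, 0.028])]
top [0.4969273  0.00995288 0.92510885]
scene [0.95066981 0.50131776 0.67503039]
```

Call:
apply_moves(deltas=[{"hand": 0,"xyz": [0,0,-2]},{"hand": 0,"xyz": [0,0,-5]},{"hand": 0,"xyz": [0,0,-8]},{"hand": 0,"xyz": [0,0,-10]},{"hand": 0,"xyz": [-2,-1.5,-10]},{"hand": 0,"xyz": [-5.3,-4,-10]},{"hand": 0,"xyz": [-9,-6.7,-10]},{"hand": 0,"xyz": [-13,-9.7,-10]},{"hand": 0,"xyz": [-17,-12.7,-10]},{"hand": 0,"xyz": [-20,-15,-10]}])

```text
validation failed for argument at $.de...
```

Call:
apply_moves(deltas=[{"hand": 0,"xyz": [-3,-2.2,0]},{"hand": 0,"xyz": [-7,-5,0]},{"hand": 0,"xyz": [-11,-8,0]},{"hand": 0,"xyz": [-15,-11,0]},{"hand": 0,"xyz": [-19,-14,0]},{"hand": 0,"xyz": [-23,-17,0]},{"hand": 0,"xyz": [-27,-20,3]},{"hand": 0,"xyz": [-30,-22.5,6]},{"hand": 0,"xyz": [-32,-24,9]},{"hand": 0,"xyz": [-33,-24.5,12]}])

```text
validation failed for argument at $.de...
```

Call:
apply_moves(deltas=[{"hand": 0,"xyz": [0,0,-2],"spin": 0},{"hand": 0,"xyz": [0,0,-5],"spin": 0},{"hand": 0,"xyz": [0,0,-8],"spin": 0},{"hand": 0,"xyz": [0,0,-10],"spin": 0},{"hand": 0,"xyz": [-2,-1.5,-10],"spin": 0},{"hand": 0,"xyz": [-5.3,-4,-10],"spin": 0},{"hand": 0,"xyz": [-9,-6.7,-10],"spin": 0},{"hand": 0,"xyz": [-13,-9.7,-10],"spin": 0},{"hand": 0,"xyz": [-17,-12.7,-10],"spin": 0},{"hand": 0,"xyz": [-20,-15,-10],"spin": 0}])

```text
time: 1.35
position: [0.3501, 0.4381, 0.3017]
orientation: [-180.0, 0.0, 162.4]
contact_force: [0.2, 0.5, -0.1]
grip_width: 0.0001
gripper_force: 0.0
```

Call:
apply_moves(deltas=[{"hand": 0,"xyz": [-3,-2.2,0],"spin": 0},{"hand": 0,"xyz": [-7,-5,0],"spin": 0},{"hand": 0,"xyz": [-11,-8,0],"spin": 0},{"hand": 0,"xyz": [-15,-11,0],"spin": 0},{"hand": 0,"xyz": [-19,-14,0],"spin": 0},{"hand": 0,"xyz": [-23,-17,0],"spin": 0},{"hand": 0,"xyz": [-27,-20,3],"spin": 0},{"hand": 0,"xyz": [-30,-22.5,6],"spin": 0},{"hand": 0,"xyz": [-32,-24,9],"spin": 0},{"hand": 0,"xyz": [-33,-24.5,12],"spin": 0}])

```text
time: 2.6
position: [0.5901, 0.1052, 0.1806]
orientation: [-179.9, -0.0, 162.3]
contact_force: [-0.1, 0.3, -0.1]
grip_width: -0.0
gripper_force: 0.0
```

```bash
python3 - <<'E'
from h import *
s=arm.get_state();print(s['position'],s['orientation'],s['time'])
f=grab('wrist')
g=f['color'][:,:,::-1].copy()
for P in([.590,.107,.0215],):
    u=proj(f,P)[0];print(u);cv2.drawMarker(g,tuple(int(i) for i in u),(0,0,255),0,14)
cv2.imwrite('pics/w1.png',g)
E
```

```text
[0.59011533 0.10519632 0.18058598] [-1.79941877e+02 -4.79970257e-03  1.62319174e+02] 2.6
[285.23384604 180.39960959]
```

View pics/w1.png

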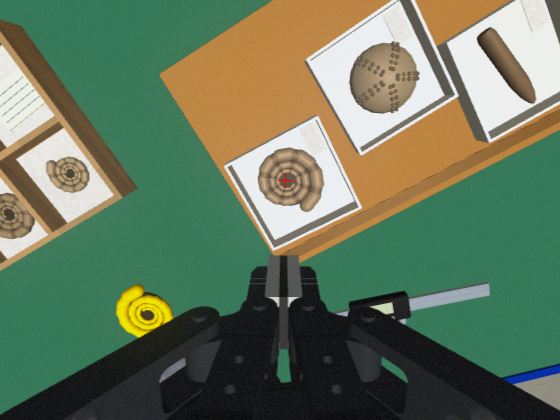

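The marker sits on the coil's centre at (285,180), so the estimate holds. I'll descend, then dwell about 3 s.

Call:
apply_moves(deltas=[{"hand": 0,"xyz": [0,0.1,2],"spin": 0},{"hand": 0,"xyz": [0,0.1,5],"spin": 0},{"hand": 0,"xyz": [0,0.1,8],"spin": 0},{"hand": 0,"xyz": [0,0.1,10.5],"spin": 0},{"hand": 0,"xyz": [0,0.1,12],"spin": 0},{"hand": 0,"xyz": [0,0.1,13],"spin": 0},{"hand": 0,"xyz": [0,0.1,13.8],"spin": 0},{"hand": 0,"xyz": [0,0.1,14.3],"spin": 0},{"hand": 0,"xyz": [0,0.1,14.5],"spin": 0},{"hand": 0,"xyz": [0,0.1,14.5],"spin": 0}])

```text
time: 3.9
position: [0.5902, 0.1085, 0.0371]
orientation: [180.0, 0.0, 162.5]
contact_force: [-0.1, 0.6, -1.3]
grip_width: 0.0001
gripper_force: 0.0
```

```bash
python3 - <<'E'
from h import *
s=arm.get_state();print(s['position'],s['contact_force'])
f=grab('scene');g=f['color'][:,:,::-1]
g=g[200:320,230:390]
f=grab('wrist');w=f['color'][:,:,::-1]
cv2.imwrite('pics/x.png',np.hstack([cv2.resize(g,(400,300),interpolation=cv2.INTER_CUBIC),cv2.resize(w,(400,300))]))
E
```

```text
[0.59016512 0.10846127 0.03709043] [-0.06717002  0.55208233 -1.295517  ]
```

View pics/x.png

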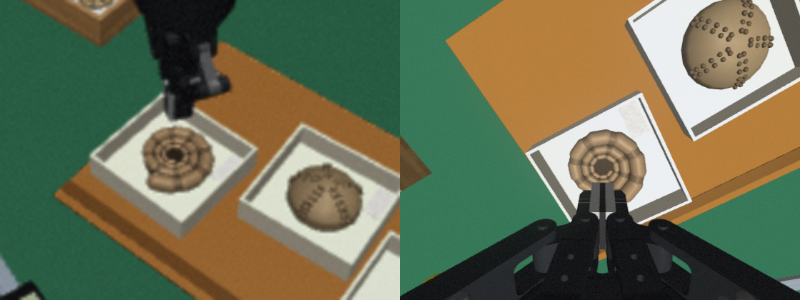

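The scene crop shows the fingertips over the coil at about full-image (301,246), touching nothing. I'll check that against the projected TCP.

```bash
python3 - <<'E'
from h import *
f=dict(np.load('pics/scene.npz'))
for z in(.0215,.037,.05,.06): print(z,proj(f,[.590,.108,z]))
w=dict(np.load('pics/wrist.npz'));print([proj(w,[.590,.108,z]) for z in (.0215,.037,.05)])
E
```

```text
0.0215 [[299.62149332 258.75198998]]
0.037 [[299.87256498 254.05245883]]
0.05 [[300.08820117 250.01620479]]
0.06 [[300.25731913 246.85067379]]
[array([[282.67147979, 236.02111141]]), array([[282.63257283, 246.80840396]]), array([[282.59485687, 257.26547791]])]
```

```bash
python3 - <<'E'
from h import *
o=[]
for n,(x,y,w) in {'scene':(265,215,70),'wrist':(213,200,140)}.items():
    f=dict(np.load(f'pics/{n}.npz'));k=400/w
    g=cv2.resize(f['color'][y:y+w,x:x+w,::-1],(400,400),interpolation=cv2.INTER_CUBIC)
    for z,c in((.037,(0,0,255)),(.057,(0,255,0))):
        u=(proj(f,[.5902,.1085,z])[0]+.5-[x,y])*k;cv2.drawMarker(g,tuple(int(i) for i in u),c,0,16)
    o.append(g)
cv2.imwrite('pics/y.png',np.hstack(o))
E
```

```text
(no output)
```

View pics/y.png

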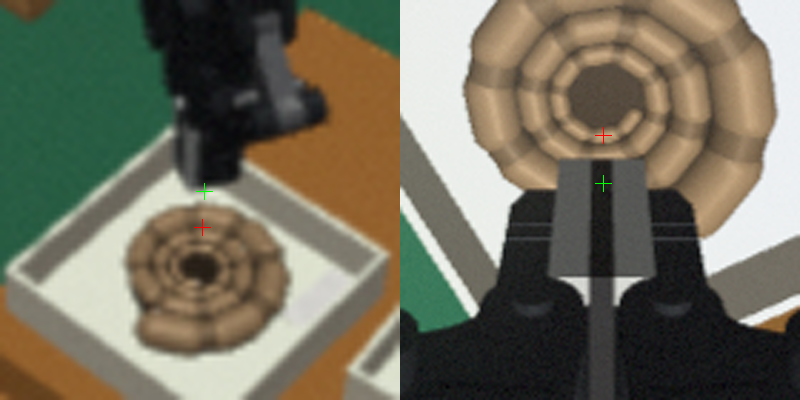

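```bash
python3 - <<'E'
from h import *
s=arm.get_state();print(s['position'],s['orientation'],s['q'],s['grip_width'])
w=dict(np.load('pics/wrist.npz'));sc=dict(np.load('pics/scene.npz'))
R=cv2.Rodrigues(w['rvec'])[0];c=-R.T@w['tvec'].ravel();print('wcam',c,'axis',R[2],'K',w['K'][0,0])
a=np.deg2rad(162.4);tx=np.array([np.cos(a),np.sin(a),0]);ty=np.array([np.sin(a),-np.cos(a),0])
t=np.array([.5902,.1085,0]);print('cam in tool x,y',(c-t)@tx,(c-t)@ty)
# triangulate tip corners: wrist crop k=400/140, scene k=400/70
P=[f['K']@np.c_[cv2.Rodrigues(f['rvec'])[0],f['tvec'].ravel()] for f in (w,sc)]
W=lambda x,y:(213+(x-400)*.35,200+y*.35)
S=lambda x,y:(265+x*.175,215+y*.175)
for z in(.037,.045,.05,.055,.06,.065):
  print(z,[ (np.round(((proj(w,t+[0,0,z]+e*tx)[0])-[213,200])/.35+[400,0]),np.round((proj(sc,t+[0,0,z]+e*tx)[0]-[265,215])/.175)) for e in(-.011,0,.011)])
E
```

```text
[0.59027485 0.10846471 0.03723663] [1.79977736e+02 2.90237920e-02 1.62475280e+02] [-28.59815597  32.60217094  16.31055231 107.84983824 -13.24981302
  41.33528899  67.74592422] -0.00014553819234995984
wcam [0.51718603 0.13122851 0.20887901] axis [ 0.28611028 -0.09028286 -0.95393391] K 343.2174893295401
cam in tool x,y 0.0764686495655175 -0.00041262374152904345
0.037 [(array([602., 186.]), array([172., 232.])), (array([602., 134.]), array([200., 224.])), (array([602.,  80.]), array([227., 216.]))]
0.045 [(array([602., 206.]), array([173., 218.])), (array([602., 152.]), array([200., 210.])), (array([602.,  96.]), array([228., 202.]))]
0.05 [(array([602., 219.]), array([173., 209.])), (array([602., 164.]), array([201., 201.])), (array([602., 106.]), array([229., 193.]))]
0.055 [(array([602., 233.]), array([173., 200.])), (array([602., 176.]), array([201., 192.])), (array([602., 118.]), array([229., 184.]))]
0.06 [(array([602., 248.]), array([174., 191.])), (array([602., 190.]), array([202., 183.])), (array([602., 130.]), array([230., 175.]))]
0.065 [(array([602., 263.]), array([174., 182.])), (array([602., 204.]), array([202., 174.])), (array([602., 142.]), array([231., 166.]))]
```

Both cameras place the visible fingertips about 20 mm higher than the reported TCP. I'll go slightly lower, leaving 7–8 mm even if the TCP reading is exact, so the tips are "just above" either way.

Call:
apply_moves(deltas=[{"hand": 0,"xyz": [0,0,0.2],"spin": 0},{"hand": 0,"xyz": [0,0,0.4],"spin": 0},{"hand": 0,"xyz": [0,0,0.6],"spin": 0},{"hand": 0,"xyz": [0,0,0.8],"spin": 0},{"hand": 0,"xyz": [0,0,0.8],"spin": 0},{"hand": 0,"xyz": [0,0,0.8],"spin": 0},{"hand": 0,"xyz": [0,0,0.8],"spin": 0},{"hand": 0,"xyz": [0,0,0.8],"spin": 0},{"hand": 0,"xyz": [0,0,0.8],"spin": 0},{"hand": 0,"xyz": [0,0,0.8],"spin": 0}])

```text
time: 5.25
position: [0.59, 0.1084, 0.0289]
orientation: [180.0, -0.0, 162.5]
contact_force: [0.1, 0.0, -0.5]
grip_width: 0.0001
gripper_force: 0.0
```

Call:
apply_moves(deltas=[{"hand": 0,"xyz": [0,0,0],"spin": 0},{"hand": 0,"xyz": [0,0,0],"spin": 0},{"hand": 0,"xyz": [0,0,0],"spin": 0},{"hand": 0,"xyz": [0,0,0],"spin": 0},{"hand": 0,"xyz": [0,0,0],"spin": 0},{"hand": 0,"xyz": [0,0,0],"spin": 0},{"hand": 0,"xyz": [0,0,0],"spin": 0},{"hand": 0,"xyz": [0,0,0],"spin": 0},{"hand": 0,"xyz": [0,0,0],"spin": 0},{"hand": 0,"xyz": [0,0,0],"spin": 0}])

```text
time: 6.5
position: [0.59, 0.1084, 0.0289]
orientation: [180.0, 0.0, 162.5]
contact_force: [-0.1, 0.9, -0.8]
grip_width: 0.0
gripper_force: 0.0
```

Call:
apply_moves(deltas=[{"hand": 0,"xyz": [0,0,0],"spin": 0},{"hand": 0,"xyz": [0,0,0],"spin": 0},{"hand": 0,"xyz": [0,0,0],"spin": 0},{"hand": 0,"xyz": [0,0,0],"spin": 0},{"hand": 0,"xyz": [0,0,0],"spin": 0},{"hand": 0,"xyz": [0,0,0],"spin": 0},{"hand": 0,"xyz": [0,0,0],"spin": 0},{"hand": 0,"xyz": [0,0,0],"spin": 0},{"hand": 0,"xyz": [0,0,0],"spin": 0},{"hand": 0,"xyz": [0,0,0],"spin": 0}])

```text
time: 7.75
position: [0.59, 0.1084, 0.0289]
orientation: [180.0, 0.0, 162.5]
contact_force: [-0.5, -0.6, 0.1]
grip_width: -0.0001
gripper_force: 0.0
```

Call:
apply_moves(deltas=[{"hand": 0,"xyz": [0,0,-1],"spin": 0},{"hand": 0,"xyz": [0,0,-3],"spin": 0},{"hand": 0,"xyz": [0,0,-6],"spin": 0},{"hand": 0,"xyz": [0,0,-9],"spin": 0},{"hand": 0,"xyz": [0,0,-12],"spin": 0},{"hand": 0,"xyz": [0,0,-15],"spin": 0},{"hand": 0,"xyz": [0,0,-17],"spin": 0},{"hand": 0,"xyz": [0,0,-18],"spin": 0},{"hand": 0,"xyz": [0,0,-18],"spin": 0},{"hand": 0,"xyz": [0,0,-18],"spin": 0}])

```text
time: 9.0
position: [0.5894, 0.1084, 0.2082]
orientation: [-180.0, -0.1, 162.5]
contact_force: [-0.0, 0.0, 0.1]
grip_width: -0.0003
gripper_force: 0.0
```

Call:
apply_moves(deltas=[{"hand": 0,"xyz": [0.5,-2,0],"spin": 0},{"hand": 0,"xyz": [1.5,-5,0],"spin": 0},{"hand": 0,"xyz": [2.5,-9,0],"spin": 0},{"hand": 0,"xyz": [3.8,-13,0],"spin": 0},{"hand": 0,"xyz": [5,-17,0],"spin": 0},{"hand": 0,"xyz": [6.1,-21,0],"spin": 0},{"hand": 0,"xyz": [7,-24,0],"spin": 0},{"hand": 0,"xyz": [7.5,-25.8,0],"spin": 0},{"hand": 0,"xyz": [7.7,-26.4,0],"spin": 0},{"hand": 0,"xyz": [7.7,-26.4,0],"spin": 0}])

```text
time: 10.25
position: [0.4372, -0.1198, 0.2088]
orientation: [180.0, -0.0, 162.5]
contact_force: [0.8, 0.4, -1.0]
grip_width: 0.0002
gripper_force: 0.0
```

```bash
python3 - <<'E'
from h import *
s=arm.get_state();print(s['position'],s['orientation'],s['time'],s['q'])
f=grab('wrist')
g=f['color'][:,:,::-1].copy()
u=proj(f,[.437,-.120,.0076])[0];print(u);cv2.drawMarker(g,tuple(int(i) for i in u),(0,0,255),0,14)
cv2.imwrite('pics/w2.png',g)
E
```

```text
[ 0.43724545 -0.1198284   0.208813  ] [ 1.79991717e+02 -2.70011287e-03  1.62497095e+02] 10.25 [-18.38069128   5.28359602  27.89288677 119.13835953  -2.9810409
  56.22634773  83.56683934]
[283.1570835  172.26353194]
```

View pics/w2.png

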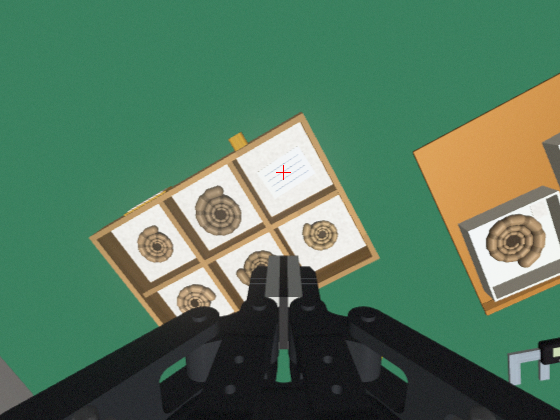

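The marker at (283,172) sits within about 2 mm of the slip's middle, roughly (286,171). I'll descend here and hold.

Call:
apply_moves(deltas=[{"hand": 0,"xyz": [0,0,2],"spin": 0},{"hand": 0,"xyz": [0,0,5],"spin": 0},{"hand": 0,"xyz": [0,0,8.5],"spin": 0},{"hand": 0,"xyz": [0,0,12],"spin": 0},{"hand": 0,"xyz": [0,0,14.5],"spin": 0},{"hand": 0,"xyz": [0,0,16],"spin": 0},{"hand": 0,"xyz": [0,0,17],"spin": 0},{"hand": 0,"xyz": [0,0,17.5],"spin": 0},{"hand": 0,"xyz": [0,0,17.8],"spin": 0},{"hand": 0,"xyz": [0,0,17.8],"spin": 0}])

```text
time: 11.55
position: [0.4373, -0.1202, 0.0312]
orientation: [180.0, 0.0, 162.5]
contact_force: [0.0, 0.0, 0.0]
grip_width: -0.0004
gripper_force: 0.0
```

Call:
apply_moves(deltas=[{"hand": 0,"xyz": [0,0,0],"spin": 0},{"hand": 0,"xyz": [0,0,0],"spin": 0},{"hand": 0,"xyz": [0,0,0],"spin": 0},{"hand": 0,"xyz": [0,0,0],"spin": 0},{"hand": 0,"xyz": [0,0,0],"spin": 0},{"hand": 0,"xyz": [0,0,0],"spin": 0},{"hand": 0,"xyz": [0,0,0],"spin": 0},{"hand": 0,"xyz": [0,0,0],"spin": 0},{"hand": 0,"xyz": [0,0,0],"spin": 0},{"hand": 0,"xyz": [0,0,0],"spin": 0}])

```text
time: 12.8
position: [0.4371, -0.1202, 0.0309]
orientation: [-180.0, -0.0, 162.5]
contact_force: [0.1, 0.2, 0.1]
grip_width: -0.0002
gripper_force: 0.0
```

Call:
apply_moves(deltas=[{"hand": 0,"xyz": [0,0,0],"spin": 0},{"hand": 0,"xyz": [0,0,0],"spin": 0},{"hand": 0,"xyz": [0,0,0],"spin": 0},{"hand": 0,"xyz": [0,0,0],"spin": 0},{"hand": 0,"xyz": [0,0,0],"spin": 0},{"hand": 0,"xyz": [0,0,0],"spin": 0},{"hand": 0,"xyz": [0,0,0],"spin": 0},{"hand": 0,"xyz": [0,0,0],"spin": 0},{"hand": 0,"xyz": [0,0,0],"spin": 0},{"hand": 0,"xyz": [0,0,0],"spin": 0}])

```text
time: 14.05
position: [0.4371, -0.1201, 0.0309]
orientation: [180.0, -0.0, 162.5]
contact_force: [-1.2, 0.1, 0.4]
grip_width: 0.0001
gripper_force: 0.0
```

```bash
python3 - <<'E'
from h import *
s=arm.get_state();print(s['position'],s['contact_force'],s['time'])
o=[]
for n,(x,y,w) in {'scene':(240,130,90),'wrist':(193,150,180)}.items():
    f=grab(n);k=400/w
    g=cv2.resize(f['color'][y:y+w,x:x+w,::-1],(400,400),interpolation=cv2.INTER_CUBIC)
    u=(proj(f,s['position'])[0]+.5-[x,y])*k;cv2.drawMarker(g,tuple(int(i) for i in u),(0,0,255),0,16)
    o.append(g)
cv2.imwrite('pics/z.png',np.hstack(o))
E
```

```text
[ 0.43706832 -0.12012422  0.03086738] [-1.20199913  0.105573    0.37413188] 14.05
```

View pics/z.png

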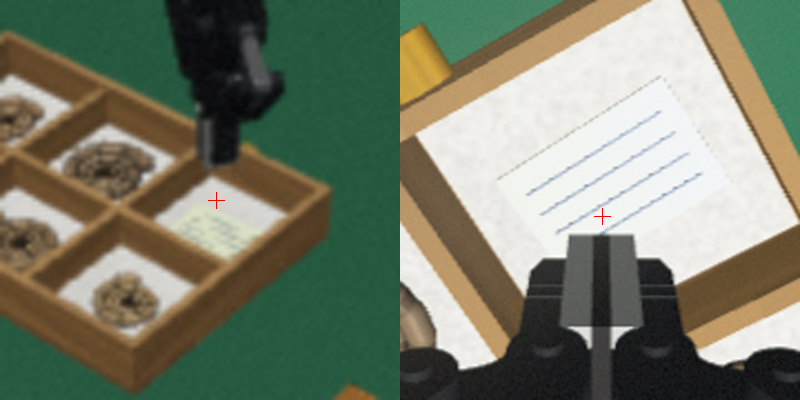

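The tips are centred over the slip with nothing touched. Visually they still ride a little high, so I'll lower 12 mm (TCP 11 mm above the slip, 25 mm from the walls), hold again, then rise.

Call:
apply_moves(deltas=[{"hand": 0,"xyz": [0,0,0.3],"spin": 0},{"hand": 0,"xyz": [0,0,0.6],"spin": 0},{"hand": 0,"xyz": [0,0,0.9],"spin": 0},{"hand": 0,"xyz": [0,0,1.2],"spin": 0},{"hand": 0,"xyz": [0,0,1.2],"spin": 0},{"hand": 0,"xyz": [0,0,1.2],"spin": 0},{"hand": 0,"xyz": [0,0,1.2],"spin": 0},{"hand": 0,"xyz": [0,0,1.2],"spin": 0},{"hand": 0,"xyz": [0,0,1.2],"spin": 0},{"hand": 0,"xyz": [0,0,1.2],"spin": 0}])

```text
time: 15.4
position: [0.4371, -0.1201, 0.0189]
orientation: [180.0, 0.0, 162.5]
contact_force: [-0.1, -0.6, 0.5]
grip_width: -0.0
gripper_force: 0.0
```

Call:
apply_moves(deltas=[{"hand": 0,"xyz": [0,0,0],"spin": 0},{"hand": 0,"xyz": [0,0,0],"spin": 0},{"hand": 0,"xyz": [0,0,0],"spin": 0},{"hand": 0,"xyz": [0,0,0],"spin": 0},{"hand": 0,"xyz": [0,0,0],"spin": 0},{"hand": 0,"xyz": [0,0,0],"spin": 0},{"hand": 0,"xyz": [0,0,0],"spin": 0},{"hand": 0,"xyz": [0,0,0],"spin": 0},{"hand": 0,"xyz": [0,0,0],"spin": 0},{"hand": 0,"xyz": [0,0,0],"spin": 0}])

```text
time: 16.65
position: [0.4371, -0.1202, 0.0189]
orientation: [180.0, 0.0, 162.5]
contact_force: [0.0, 0.1, -0.6]
grip_width: 0.0002
gripper_force: 0.0
```

Call:
apply_moves(deltas=[{"hand": 0,"xyz": [0,0,0],"spin": 0},{"hand": 0,"xyz": [0,0,0],"spin": 0},{"hand": 0,"xyz": [0,0,0],"spin": 0},{"hand": 0,"xyz": [0,0,0],"spin": 0},{"hand": 0,"xyz": [0,0,0],"spin": 0},{"hand": 0,"xyz": [0,0,0],"spin": 0},{"hand": 0,"xyz": [0,0,0],"spin": 0},{"hand": 0,"xyz": [0,0,0],"spin": 0},{"hand": 0,"xyz": [0,0,0],"spin": 0},{"hand": 0,"xyz": [0,0,0],"spin": 0}])

```text
time: 17.9
position: [0.4371, -0.1201, 0.0189]
orientation: [-180.0, -0.0, 162.5]
contact_force: [0.0, 0.5, 0.4]
grip_width: -0.0
gripper_force: 0.0
```

Call:
apply_moves(deltas=[{"hand": 0,"xyz": [0,0,-1],"spin": 0},{"hand": 0,"xyz": [0,0,-3.5],"spin": 0},{"hand": 0,"xyz": [0,0,-7],"spin": 0},{"hand": 0,"xyz": [0,0,-11],"spin": 0},{"hand": 0,"xyz": [0,0,-15],"spin": 0},{"hand": 0,"xyz": [0,0,-19],"spin": 0},{"hand": 0,"xyz": [0,0,-22],"spin": 0},{"hand": 0,"xyz": [0,0,-23.5],"spin": 0},{"hand": 0,"xyz": [0,0,-23.5],"spin": 0},{"hand": 0,"xyz": [0,0,-23.5],"spin": 0}])

```text
time: 19.15
position: [0.4363, -0.12, 0.2527]
orientation: [-180.0, -0.1, 162.5]
contact_force: [-0.2, 0.8, 0.4]
grip_width: 0.0001
gripper_force: 0.0
```

Call:
apply_moves(deltas=[{"hand": 0,"xyz": [0,0,0],"spin": 0},{"hand": 0,"xyz": [0,0,0],"spin": 0},{"hand": 0,"xyz": [0,0,0],"spin": 0},{"hand": 0,"xyz": [0,0,0],"spin": 0}])

```text
time: 19.65
position: [0.4371, -0.1202, 0.2538]
orientation: [-180.0, -0.0, 162.5]
contact_force: [0.6, -0.1, 0.1]
grip_width: 0.0002
gripper_force: 0.0
```

```bash
python3 -c "
from bench import arm
print(arm.hand_in())"
```

```text
the job is handed in; nothing more can be done
None
```

I pointed at the ammonite in its card tray, then at the empty compartment with the slip, for over two seconds each and with no contact in the force readings; I finished with the hand at 25 cm and handed in at about 20 s, though the cameras showed the fingertips about 2 cm higher than the robot's reported position (roughly 30 mm rather than 7 mm above the ammonite), and no verdict came back.

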